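# Make up two lacquer repair kits on the bench carousel

## Robot

A 6-joint arm with a two-finger parallel gripper is mounted at the origin on the work surface. World frame = base frame: x ahead of the robot, y to its left, z up, the work surface at z = 0. Lengths are in m, angles in rad, forces in N, time in s.
With the tool pointing down it reaches from about 0.25 to 0.775 m from the base axis. Payload 8.9 kg.
Tool frame: the origin (TCP) lies at the very end of the fingers, on their centre line; the grasp point (between the pads) lies 19 mm behind it (robot.tcp_to_grasp is the distance from the TCP to the grasp point, in m); z points along the fingers, y is the line along which they close (so a half turn about z gives the same grasp; the last joint's range is limited). The gripper opens to 85 mm and grips with 20 to 120 N. Pads are 22 mm wide; open, the fingers measure 114 mm over their backs; the gripper's body (76 mm by 85 mm) begins 54 mm behind the grasp point. The pads swing forward as they close: fully open they stand 13 mm farther back than shut.
Start: joints at [1.004, 0.291, -0.153, 1.127, 0, 1.431], TCP at [0.218, 0.478, 0.231] pointing down, gripper open.
Joint ranges: [-2.52, 2.52], [-0.91, 1.74], [-1.3, 1.37], [-1.96, 2.02], [-1.52, 1.47], [-3.14, 3.14]. Speed limits (rad/s): [2.22, 2.22, 2.79, 3.14, 3.14, 3.14].

## Interface

Orientations are given as a unit quaternion [w, x, y, z].
In Python, from workcell import robot, eoat, solve_ik, readout, optics, order, finder gives the robot as it stands. Calls block until the motion is done:
- robot.reach(position, orientation): joint-space move of the TCP to a pose.
- robot.line_to(position, rotation=None, v=0.15): straight line of the TCP; rotation=None keeps the orientation; v is the mean speed in m/s.
- robot.goto_joints(angles): joint-space move.
- eoat.grip(opening): finger opening in m; the grip force is fixed at half the most; returns when the fingers have stopped.
- robot.pause(seconds).
- solve_ik(position, orientation): joint angles nearest the present ones, or None.
- readout.sense(): the state.
- optics.get_image(name): name is "scene" or "top" or "wrist"; returns the picture (420x560x3 uint8, blue, green, red); there is no depth.
- optics.calibration(name): a dict with "camera_matrix" (3x3 intrinsics, pixels), "R" (3x3) and "t" (3): a world point X has camera coordinates R X + t. Camera axes: x right, y down, z forward; pixel columns grow to the right and rows downward; lengths in m; the calibration is good to about 2 mm. The wrist camera is an equidistant fisheye: a pixel r from the principal point sees the ray r / f radians off the axis. A picture is of the moment at which its call begins: read the wrist's pose just before it. calibration takes no time and is no camera call; for the wrist camera it gives the pose at the moment of the call.
A pose or a line that the arm cannot do raises robot.PlanningError and nothing moves.
- order.finish_job(): hands the job in; it is judged then, once.
Trained networks look in the newest picture that a camera, given by its name, has taken for a name from the list of things; names that differ only in an ending like _2 or _b are one class to them, and where a whole thing is asked for, a point or a joint stands for the part that bears it (a point fixed in the world has none). Each returns a list of dicts, best first, with "confidence" (0 to 1); they miss things now and then, are a little off and sometimes report something else, mostly with a low value. They report only what shows in the picture. A call takes as long as a camera call. They do not tell look-alikes from the thing itself.
- finder.masks_of(camera, name): "mask" (420x560 bool, what is visible of it) and "location" ([row, column] in pixels, amid what is visible of it).
The state is a dict: "time_s": time; "joint_pos": joint angles; "joint_velocities": joint speeds; "joint_efforts": joint torques, N m; "tcp_pos": TCP position; "tool_rot": TCP orientation; "contact_force": force on the tool from outside, world axes, zero at the start; "moment": the same for the moment, N m; "width": finger opening in m; "finger_force": force on a finger pad.
Only numpy, scipy, OpenCV 4.12 (cv2) and the standard library are available. Lean on these libraries where they do the work, as an engineer would, in place of code of your own. Each camera call takes 0.05 s, during which the arm holds its last target. There are 200 camera calls.

## Task

Make up the two repair kits on the bench carousel: the mint pot, the yellow tape and the cork sanding block go in the mint tray, the coral pot and the blue tape in the coral tray. Everything must sit flat on its tray's floor, not on the rim or on another thing, with the pots upright. The carousel spins freely but has already been turned the way the repairers want it: do not let it turn, and leave the charcoal pot, the brown tape and the wax stick where they are.

Things in the scene. Friction and masses are not known exactly. Their poses are not given: they have to be found in the camera images.
- pot_mint: touch-up paint pot, closed: white body 38 mm diameter, MINT-GREEN lid 41 mm diameter over the top 14 mm and a mint band; 48 mm tall, about 90 g, stands on the bench. Origin: centre of its underside, z up.
- pot_coral: the same pot with a CORAL (orange-red) lid and band. Origin: centre of its underside, z up.
- tape_yellow: roll of YELLOW masking tape lying flat: 52 mm outside diameter, 25 mm high, open cardboard core with a 26 mm hole, about 50 g. Origin: centre of its underside, z up along the roll's axis.
- tape_blue: the same roll in BLUE. Origin: centre of its underside, z up.
- sanding_block: light-brown cork sanding block with a thin dark abrasive sole, lying on its sole: 38 mm (its x) by 65 mm (its y), 30.5 mm high, about 50 g. Origin: centre of its underside, z up.
- tray_mint: MINT-GREEN shallow tray fixed on the carousel: outside 112 mm (its x, pointing radially out from the carousel's axis) by 210 mm (its y), walls and floor 4 mm thick, rim 7 mm above the inner floor (inside 104 x 202 mm). Origin: centre of its underside, 37 mm above the bench; the inner floor is 4 mm above that.
- tray_coral: CORAL (orange-red) tray, same shape and axes, fixed on the other half of the same carousel: a plywood disc 350 mm in diameter, its top 37 mm above the bench, that turns with very little friction about a vertical axis 74 mm from each tray's origin along the tray's -x; a bolt head on the axis is 24 mm wide, 10 mm high.
- pot_charcoal: the same kind of pot with a CHARCOAL (nearly black) lid and band; not wanted in these kits, stays where it is. Origin: centre of its underside.
- tape_brown: the same kind of tape roll in dark BROWN; not wanted, stays where it is. Origin: centre of its underside.
- wax_stick: amber wax filler stick in a white paper sleeve, lying flat: 20 mm (its x) by 70 mm (its y), 18 mm high; not wanted, stays where it is. Origin: centre of its underside.
Mind the look-alikes: they are no part of the job. Of the things that look like the pot_mint, the smallest one is meant.

How it is judged:
At the end, for the whole second after the job is handed in: Each named thing is in its tray, upright, at rest and flat on the floor (within 4 mm, 0.1 rad; centre within 45 mm along tray x, 97 mm along y of the tray centre). Each tray is within 15 mm (11 degrees) of its start; charcoal pot, brown tape and wax stick within 25 mm of theirs (x of pot_mint in the frame of tray_mint between -0.045 and 0.045 m and y of pot_mint in the frame of tray_mint between -0.097 and 0.097 m and z of pot_mint in the frame of tray_mint between 0 and 0.008 m and angle between each of pot_mint, tape_yellow, sanding_block, pot_coral, tape_blue's own z axis and vertical below 0.1 rad and linear speed of each of pot_mint, tape_yellow, sanding_block, pot_coral, tape_blue below 0.02 m/s and x of tape_yellow in the frame of tray_mint between -0.045 and 0.045 m and y of tape_yellow in the frame of tray_mint between -0.097 and 0.097 m and z of tape_yellow in the frame of tray_mint between 0 and 0.008 m and x of sanding_block in the frame of tray_mint between -0.045 and 0.045 m and y of sanding_block in the frame of tray_mint between -0.097 and 0.097 m and z of sanding_block in the frame of tray_mint between 0 and 0.008 m and x of pot_coral in the frame of tray_coral between -0.045 and 0.045 m and y of pot_coral in the frame of tray_coral between -0.097 and 0.097 m and z of pot_coral in the frame of tray_coral between 0 and 0.008 m and x of tape_blue in the frame of tray_coral between -0.045 and 0.045 m and y of tape_blue in the frame of tray_coral between -0.097 and 0.097 m and z of tape_blue in the frame of tray_coral between 0 and 0.008 m and distance of each of tray_mint, tray_coral from where it was at the start of the episode below 0.015 m and distance of each of pot_charcoal, tape_brown, wax_stick from where it was at the start of the episode below 0.025 m); the robot touches nothing.
It fails at once if the carousel was turned (a tray's centre moved more than 15 mm) (distance of any of tray_mint, tray_coral from where it was at the start of the episode above 0.015 m).
It fails at once if stock that is not wanted was disturbed (moved more than 25 mm) (distance of any of pot_charcoal, tape_brown, wax_stick from where it was at the start of the episode above 0.025 m).
It also fails if it takes over 115 s, if anything falls off the work surface, if the arm or the gripper's body presses on something with over 40 N, if the wrist force passes 120 N, or if a joint passes its speed limit or range.

## Working session

There is one attempt and no reset: what is moved stays moved. The work goes in short steps, each a Python script; the robot and the scene stay as the last script left them, time stands still between calls to the robot, and variables do not carry over. Pictures are saved under pics/ and viewed, at most 14 in all, crops included, and the job is handed in when it is done.

```bash
mkdir -p pics; ls; python3 - <<'E'
from workcell import *
import cv2
for n in ["top","scene"]:
    cv2.imwrite(f"pics/{n}0.png",optics.get_image(n))
    c=optics.calibration(n); print(n,c)
    for k in ["pot_mint","pot_coral","tape_yellow","tape_blue","sanding_block","tray_mint","tray_coral","pot_charcoal","tape_brown","wax_stick"]:
        print(k,[(round(d["confidence"],2),[int(v) for v in d["location"]],int(d["mask"].sum())) for d in finder.masks_of(n,k)])
s=readout.sense();print(s["time_s"],s["tool_rot"])
E
```

```text
pics
top {'camera_matrix': array([[475.10988288,   0.        , 285.08774749],
       [  0.        , 475.10988288, 215.55600994],
       [  0.        ,   0.        ,   1.        ]]), 'R': array([[ 0.00825235, -0.99980646, -0.01785867],
       [-0.98456666, -0.00500179, -0.1749385 ],
       [ 0.17481532,  0.01902671, -0.98441739]]), 't': array([0.03122715, 0.48936088, 1.21738742])}
pot_mint [(0.63, [274, 182], 456), (0.57, [283, 137], 539), (0.46, [239, 199], 225)]
pot_coral [(0.64, [234, 402], 253)]
tape_yellow [(0.61, [245, 167], 288)]
tape_blue [(0.62, [185, 435], 305)]
sanding_block [(0.63, [194, 164], 357)]
tray_mint [(0.98, [178, 279], 3195)]
tray_coral [(0.63, [209, 328], 3392)]
pot_charcoal [(0.71, [242, 439], 252)]
tape_brown [(0.84, [197, 402], 255)]
wax_stick [(0.74, [187, 201], 224), (0.43, [232, 400], 227)]
scene {'camera_matrix': array([[408.87417258,   0.        , 277.73229191],
       [  0.        , 408.87417258, 205.28420581],
       [  0.        ,   0.        ,   1.        ]]), 'R': array([[-0.08980956,  0.99579234,  0.01821723],
       [ 0.72410984,  0.07784338, -0.68527757],
       [-0.68381224, -0.04835321, -0.72805411]]), 't': array([ 0.00648464, -0.32162791,  1.34377411])}
pot_mint [(0.92, [171, 384], 637), (0.63, [199, 372], 325), (0.56, [169, 428], 622)]
pot_coral [(0.7, [188, 159], 325), (0.54, [179, 125], 307), (0.25, [230, 101], 450)]
tape_yellow [(0.73, [206, 407], 371)]
tape_blue [(0.84, [228, 102], 460)]
sanding_block [(0.97, [247, 420], 604), (0.46, [178, 126], 366)]
tray_mint [(0.67, [243, 277], 3990), (0.32, [248, 420], 639)]
tray_coral [(0.95, [209, 226], 3438)]
pot_charcoal [(0.6, [179, 123], 369)]
tape_brown [(0.66, [179, 125], 327), (0.64, [229, 142], 473)]
wax_stick [(0.75, [252, 374], 332)]
1.1 [2.83345699e-07 2.12261540e-01 9.77212893e-01 1.23402776e-05]
```

```bash
python3 - <<'E'
import cv2
a=cv2.imread("pics/top0.png");cv2.imwrite("pics/t1.png",cv2.resize(a[130:330,110:470],(792,440)))
a=cv2.imread("pics/scene0.png");cv2.imwrite("pics/s1.png",cv2.resize(a[110:310,80:470],(796,408)))
E
```

```text
(no output)
```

View pics/t1.png

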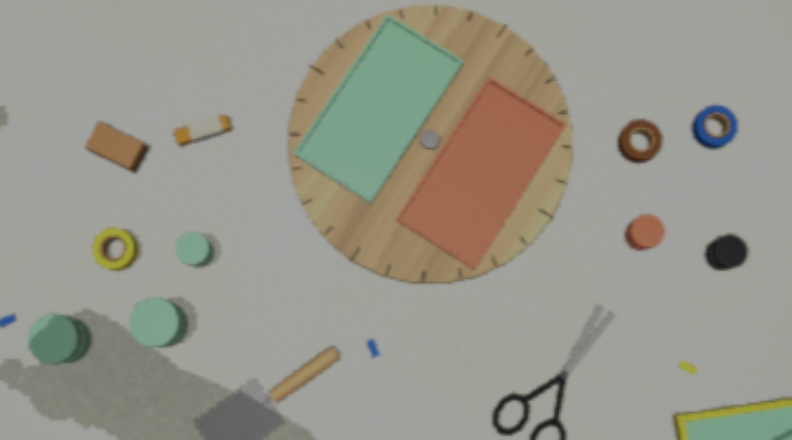

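View pics/s1.png

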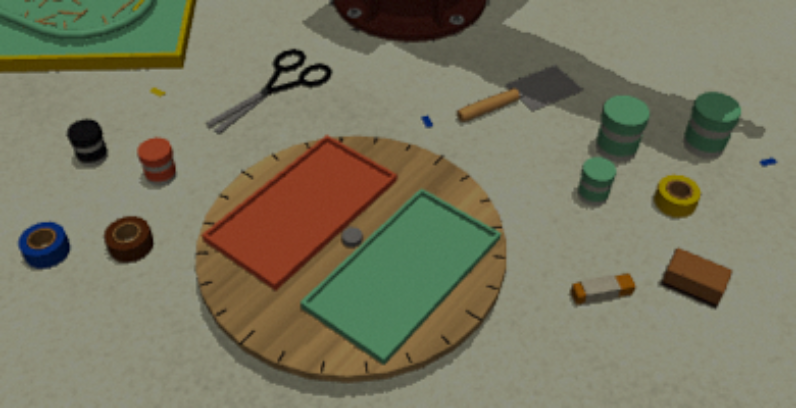

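```bash
cat > h.py <<'E'
from workcell import *
import cv2, numpy as np
from scipy.optimize import least_squares
def proj(c,X):
    p=(np.asarray(X)@c["R"].T+c["t"])@c["camera_matrix"].T; return p[:,:2]/p[:,2:]
def unproj(c,uv,z):
    uv=np.atleast_2d(uv).astype(float); d=np.c_[uv,np.ones(len(uv))]@np.linalg.inv(c["camera_matrix"]).T@c["R"]
    o=-c["R"].T@c["t"]; return (o+d*((z-o[2])/d[:,2])[:,None])[:,:2]
def ring(r,h):
    a=np.linspace(0,2*np.pi,40,endpoint=False)
    return np.concatenate([np.c_[r*np.cos(a),r*np.sin(a),0*a+z] for z in h])
POT=np.concatenate([ring(.019,[0,.034]),ring(.0205,[.034,.048])])
TAPE=ring(.026,[0,.025])
def hullc(c,X):
    h=cv2.convexHull(proj(c,X).astype(np.float32)); m=cv2.moments(h); return np.array([m["m10"],m["m01"]])/m["m00"],m["m00"]
def maskc(m):
    h=cv2.convexHull(np.argwhere(m)[:,::-1].astype(np.float32)); M=cv2.moments(h); return np.array([M["m10"],M["m01"]])/M["m00"],m.sum()
def detect(cam,name,near=None):
    L=finder.masks_of(cam,name)
    if near is not None: L=[d for d in L if np.hypot(*(np.array(d["location"])[::-1]-near))<12]
    return L
E
cat > m.py <<'E'
from h import *
C={n:optics.calibration(n) for n in("top","scene")}
for n in C: optics.get_image(n)
# approx pixel (col,row) in top from the viewed picture
A=dict(pot_mint=(199,243),pot_coral=(402,235),tape_yellow=(163,243),tape_blue=(435,187),sanding_block=(163,196),pot_charcoal=(439,244),tape_brown=(401,193),wax_stick=(202,188))
P={}
for k,uv in A.items():
    S=POT if "pot" in k else TAPE if "tape" in k else ring(.025,[0,.0305]) if "sand" in k else ring(.02,[0,.018])
    g=unproj(C["top"],uv,S[:,2].max())[0]; obs={}
    for n in C:
        e=hullc(C[n],S+[*g,0])[0]; L=detect(n,k,e)
        if L: obs[n]=L[0]["mask"]
    fits={}
    for n in obs:
        mc,ar=maskc(obs[n]); f=least_squares(lambda p:hullc(C[n],S+[*p,0])[0]-mc,g).x
        fits[n]=f; print(k,n,f.round(4),"area",ar,round(hullc(C[n],S+[*f,0])[1]))
        if k in("sanding_block","wax_stick"):
            pts=unproj(C[n],np.argwhere(obs[n])[:,::-1],S[:,2].max()); r=cv2.minAreaRect((pts*1000).astype(np.float32)); print("   rect",r)
for k in("tray_mint","tray_coral"):
    for n in C:
        L=finder.masks_of(n,k)
        if L:
            pts=unproj(C[n],np.argwhere(L[0]["mask"])[:,::-1],.048);print(k,n,cv2.minAreaRect((pts*1000).astype(np.float32)))
E
python3 m.py
```

```text
pot_mint top [0.4155 0.2648] area 189 233
pot_mint scene [0.416  0.2672] area 335 361
pot_coral top [ 0.4409 -0.278 ] area 270 245
pot_coral scene [ 0.4404 -0.2762] area 348 362
tape_yellow top [0.4192 0.3661] area 263 340
tape_yellow scene [0.4191 0.3693] area 328 397
tape_blue top [ 0.5757 -0.374 ] area 298 343
tape_blue scene [ 0.5749 -0.3711] area 436 479
sanding_block top [0.545  0.3687] area 390 323
   rect ((542.9003295898438, 364.9726257324219), (74.31294250488281, 41.19495391845703), 63.921424865722656)
sanding_block scene [0.5477 0.3732] area 574 498
   rect ((558.7711791992188, 367.24114990234375), (63.719329833984375, 60.88728713989258), 63.80925369262695)
pot_charcoal top [ 0.4153 -0.3751] area 227 265
pot_charcoal scene [ 0.4155 -0.3737] area 367 359
tape_brown top [ 0.5559 -0.2806] area 315 333
tape_brown scene [ 0.5559 -0.2775] area 438 458
wax_stick top [0.5692 0.2646] area 248 187
   rect ((567.36083984375, 262.5956726074219), (27.851295471191406, 71.83641815185547), 19.285999298095703)
wax_stick scene [0.5699 0.2654] area 352 282
   rect ((575.1431274414062, 264.259033203125), (34.44474411010742, 74.7371826171875), 22.037839889526367)
tray_mint top ((589.7140502929688, 43.03437042236328), (114.83375549316406, 213.57003784179688), 57.448516845703125)
tray_mint scene ((594.3759765625, 46.267555236816406), (116.78577423095703, 214.99783325195312), 58.09267807006836)
tray_coral top ((510.940673828125, -80.93833923339844), (116.30155944824219, 211.34658813476562), 56.97035598754883)
tray_coral scene ((515.51220703125, -78.13827514648438), (118.32298278808594, 215.16893005371094), 57.55161666870117)
```

```bash
cat >> h.py <<'E'
TH=np.deg2rad(57.4); X=np.array([np.cos(TH),np.sin(TH)]); Y=np.array([-X[1],X[0]])
TRAY=dict(mint=np.array([.592,.0447]),coral=np.array([.5132,-.0795]))
def quat(deg,p):
    best=None
    for d in(deg,deg+180,deg-180):
        f=np.deg2rad(d+90)/2; q=[0,np.cos(f),np.sin(f),0]; j=solve_ik(p,q)
        if j is not None and(best is None or abs(j[5])<best[0]): best=(abs(j[5]),q)
    return best[1]
def pick(xy,deg,g,op,wmin,wmax):
    p=[*xy,.15]; robot.reach(p,quat(deg,p)); eoat.grip(op)
    robot.line_to([*xy,g+.02],v=.2); robot.line_to([*xy,g],v=.06); eoat.grip(wmin-.01)
    w=readout.sense()["width"]; robot.line_to([*xy,.17],v=.2)
    s=readout.sense(); print("picked w",round(w,4),round(s["width"],4),"F",s["finger_force"],"t",s["time_s"])
    assert wmin<s["width"]<wmax
def place(tray,lx,ly,rel,g,op):
    xy=TRAY[tray]+lx*X+ly*Y; deg=np.rad2deg(TH)+rel; p=[*xy,.17]; robot.reach(p,quat(deg,p))
    z=.041+g+.001; robot.line_to([*xy,z+.02],v=.2); robot.line_to([*xy,z],v=.04)
    f=readout.sense()["contact_force"]; eoat.grip(op); robot.pause(.2)
    robot.line_to([*xy,z+.03],v=.08); robot.line_to([*xy,.17],v=.25)
    s=readout.sense(); print("placed",xy.round(3),"f",np.round(f,1),"t",s["time_s"])
E
python3 - <<'E'
from h import *
pick((.4191,.3677),110,.006,.072,.047,.056)
place("mint",0,2,90,.006,.062) if 0 else place("mint",0,.002,90,.006,.062)
robot.reach([.4158,.266,.17],quat(56,[.4158,.266,.17]))
for n in("top","scene"): cv2.imwrite(f"pics/{n}2.png",optics.get_image(n)[100:340,90:480])
E
```

```text
picked w 0.049 0.0488 F 61.967818921662605 t 6.1417
placed [0.59  0.046] f [-0.  -0.4 -0.3] t 10.3417
```

View pics/scene2.png

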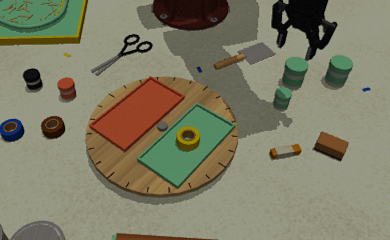

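The yellow tape sits in the middle of the mint tray (crop 188,138), and the tray hasn't moved. Next are the block and the mint pot.

```bash
python3 - <<'E'
from h import *
pick((.4158,.266),56,.016,.068,.036,.045)
place("mint",0,.070,0,.016,.054)
pick((.546,.3705),154.2,.008,.064,.033,.042)
place("mint",0,-.064,0,.008,.050)
robot.reach([.4405,-.277,.17],quat(56,[.4405,-.277,.17]))
for n in("top","scene"): cv2.imwrite(f"pics/{n}3.png",optics.get_image(n)[100:340,90:480])
for k in("tray_mint","tray_coral"):
    n="top";L=finder.masks_of(n,k) if optics.get_image(n) is not None else 0
    if L: print(k,cv2.minAreaRect((unproj(optics.calibration(n),np.argwhere(L[0]["mask"])[:,::-1],.048)*1000).astype(np.float32)))
E
```

```text
picked w 0.0392 0.0395 F 60.364283323287964 t 15.2083
placed [0.533 0.082] f [ 0.6  0.1 -0.9] t 18.8333
picked w 0.0366 0.0372 F 61.31451487541199 t 22.775
placed [0.646 0.01 ] f [-0.2 -0.2  0.5] t 26.9917
tray_mint ((590.5740356445312, 42.49724578857422), (115.9244155883789, 213.5929718017578), 57.5927734375)
tray_coral ((509.64154052734375, -80.9024658203125), (116.20179748535156, 215.96925354003906), 56.74772262573242)
```

View pics/scene3.png

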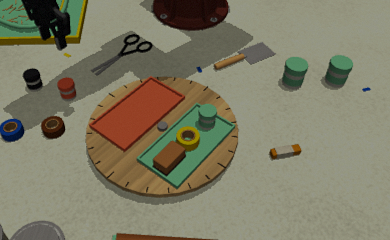

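All three mint items are in the tray: pot (207,117), tape (188,138) and block (170,155). The carousel hasn't moved, so I'll do the coral kit.

```bash
python3 - <<'E'
from h import *
pick((.4405,-.277),56,.016,.068,.036,.045)
place("coral",0,.045,0,.016,.054)
pick((.5753,-.3725),168,.006,.072,.047,.056)
place("coral",0,-.045,90,.006,.062)
robot.reach([.3,-.4,.25],quat(0,[.3,-.4,.25]))
C={n:optics.calibration(n) for n in("top","scene")}
im={n:optics.get_image(n) for n in C}
cv2.imwrite("pics/f.png",np.hstack([cv2.resize(im["top"][130:270,230:390],(400,350)),cv2.resize(im["scene"][160:300,150:350],(400,280),).copy() if 0 else cv2.resize(im["scene"][150:300,170:341],(399,350))]))
cv2.imwrite("pics/fw.png",im["scene"])
for k,t,nm in(("pot_mint","mint",.070),("tape_yellow","mint",.002),("sanding_block","mint",-.064),("pot_coral","coral",.045),("tape_blue","coral",-.045)):
    S=POT if "pot" in k else TAPE if "tape" in k else ring(.025,[0,.0305])
    xy=TRAY[t]+nm*Y
    for n in C:
        e=hullc(C[n],S+[*xy,.041])[0]; L=detect(n,k,e)
        if L:
            f=least_squares(lambda p:hullc(C[n],S+[*p,.041])[0]-maskc(L[0]["mask"])[0],xy).x; d=f-TRAY[t]; print(k,n,"local",round(d@X,4),round(d@Y,4))
for k in("tray_mint","tray_coral"):
    for n in C:
        L=finder.masks_of(n,k)
        if L: print(k,n,cv2.minAreaRect((unproj(C[n],np.argwhere(L[0]["mask"])[:,::-1],.048)*1000).astype(np.float32)))
E
```

```text
picked w 0.0392 0.0394 F 60.299506187438965 t 31.675
placed [ 0.475 -0.055] f [-0.7 -0.1 -0.9] t 35.325
picked w 0.0493 0.0495 F 62.008007168769836 t 39.45
placed [ 0.551 -0.104] f [ 0.6 -0.   0.9] t 44.3583
pot_mint top local -0.0011 0.0703
pot_mint scene local 0.001 0.0708
tape_yellow top local -0.0024 0.001
tape_yellow scene local -0.001 0.002
sanding_block top local -0.0019 -0.0659
sanding_block scene local 0.0032 -0.0648
pot_coral top local -0.002 0.0437
pot_coral scene local 0.0015 0.0442
tape_blue top local -0.0017 -0.0467
tape_blue scene local 0.0009 -0.045
tray_mint top ((590.2657470703125, 42.443565368652344), (115.35021209716797, 211.9962615966797), 57.39480972290039)
tray_mint scene ((594.4413452148438, 45.17768859863281), (118.47147369384766, 217.43971252441406), 57.18843460083008)
tray_coral scene ((515.099853515625, -77.82832336425781), (124.06827545166016, 220.43714904785156), 57.314292907714844)
```

View pics/f.png

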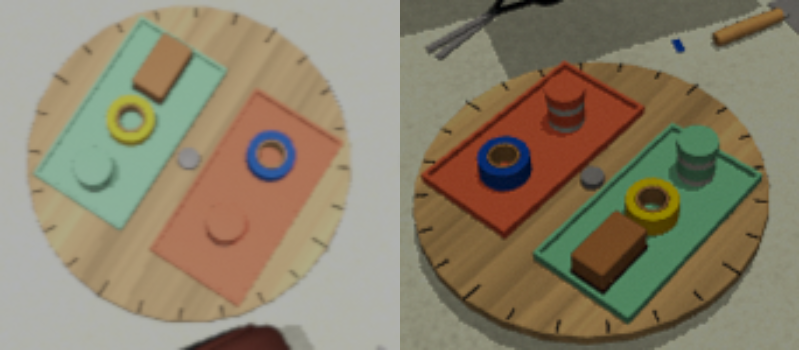

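View pics/fw.png

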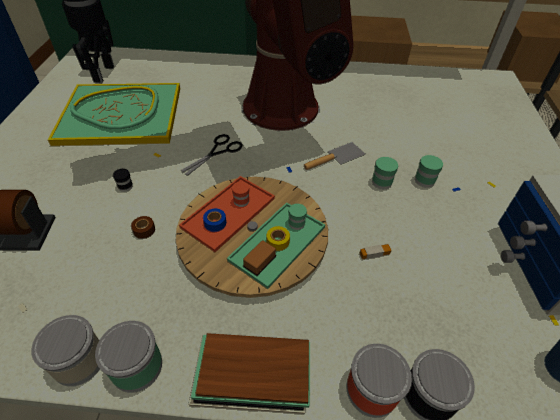

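All five items lie flat in their trays with the pots upright. The trays match their starting pose, and the charcoal pot (123,180), brown tape (143,227) and wax stick (375,251) are where they were.

```bash
python3 -c "
from workcell import *
print(order.finish_job())"
```

```text
the job is handed in; nothing more can be done
None
```

Both repair kits are made up and the job is handed in at about 45 s of the 115 s. In the last pictures everything lay flat in its tray, the carousel had not turned, and the unwanted stock was in place; the hand-in returned no verdict.

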